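# Lay out the weighing station for the next centrifuge run

## Task

Lay out the weighing station for the next centrifuge run. First stand the empty steel bucket upright on the scale's round pan, and only then put the blue cap on top of the bucket, properly seated. Stand the amber jar on the pad between the tube rack and the scale, and the red-capped jar on the pad directly behind the rack (behind as seen from the robot), each upright and wholly on its pad; the pad behind the scale stays empty, and the green-capped jar is left alone where it is.

Things in the scene. Friction and masses are not known exactly. Their poses are not given: they have to be found in the camera images.
- bucket: Empty open steel centrifuge bucket, a round cup with a blue band near its foot, 56 mm outside diameter, 4 mm wall (48 mm bore), 70 mm high, about 0.22 kg; stands upright on the bench at the start. Origin at the centre of its underside, z up.
- cap: Blue plastic bucket cap, right way up on the bench: plug 38 mm in diameter, 0 to 6 mm high; flange 58 mm in diameter, 6 to 11 mm; round grip stub 22 mm in diameter, 11 to 38 mm; 0.05 kg. Origin at the centre of the plug's underside, z up. Seated, the plug is in the bucket's bore, the flange flat on the rim, and the cap's origin 64 mm above the bucket's.
- jar_amber: Amber glass jar, upright on the bench: body 50 mm in diameter up to 58 mm high, with a paper label band round it; black screw cap 47 mm in diameter, 78 mm high overall; about 0.15 kg. Origin at the centre of its underside, z up. Taken to the pad between rack and scale.
- jar_red: White plastic jar, upright on the bench: body 50 mm in diameter up to 58 mm high, with a paper label band round it; red screw cap 47 mm in diameter, 78 mm high overall; about 0.15 kg. Origin at the centre of its underside, z up. Taken to the pad behind the rack.
- jar_green: White plastic jar, upright on the bench: body 50 mm in diameter up to 58 mm high, with a paper label band round it; green screw cap 47 mm in diameter, 78 mm high overall; about 0.15 kg. Origin at the centre of its underside, z up. A bystander among the other things: it must not be shifted.
- rack: Fixed white tube rack with five capped tubes in it, 90 mm (x) by 100 mm (y), 64 mm high, the tube caps reaching 82 mm. It stands at the left or the right end of the mat's front row. Origin at the centre of its underside.
- scale: Fixed grey bench scale, 120 mm wide (y), housing from 90 mm in front of to 55 mm behind the origin, display and two buttons towards the robot; round steel pan 92 mm in diameter, its top 30 mm above the bench, rigid. It stands at the other end of the front row from the rack. Origin on the bench plane directly below the centre of the pan.
- pad_a: One of three identical fixed dark round rubber pads, 76 mm in diameter, 3 mm thick, on the blue-green mat (turned up to 9 degrees): one lies between rack and scale, one behind the rack, one behind the scale (behind = about 150 mm farther from the robot). Which pad is which changes with every start. Origin at the centre of its underside.
- pad_b: One of three identical fixed dark round rubber pads, 76 mm in diameter, 3 mm thick, on the blue-green mat (turned up to 9 degrees): one lies between rack and scale, one behind the rack, one behind the scale (behind = about 150 mm farther from the robot). Which pad is which changes with every start. Origin at the centre of its underside.
- pad_c: One of three identical fixed dark round rubber pads, 76 mm in diameter, 3 mm thick, on the blue-green mat (turned up to 9 degrees): one lies between rack and scale, one behind the rack, one behind the scale (behind = about 150 mm farther from the robot). Which pad is which changes with every start. Origin at the centre of its underside.
Things that resemble listed ones, but are neither listed nor needed, are in the scene too. What is shaped like the pad_a but pink is not meant.

How it is judged:
By the outcome, as a careful person would: the job done as asked, in the order asked, and still so for the second after the job is handed in, with the robot touching nothing.
It also fails if it takes over 120 s, if anything falls off the work surface, if the arm or the gripper's body presses on something with over 40 N, if the wrist force passes 120 N, or if a joint passes its speed limit or range.

## Robot

A 7-joint arm with a two-finger parallel gripper is mounted at the origin on the work surface. World frame = base frame: x ahead of the robot, y to its left, z up, the work surface at z = 0. Lengths are in m, angles in rad, forces in N, time in s.
With the tool pointing down it reaches from about 0.4 to 0.85 m from the base axis. Payload 10.4 kg.
Tool frame: the origin (TCP) lies at the very end of the fingers, on their centre line; the grasp point (between the pads) lies 19 mm behind it; z points along the fingers, y is the line along which they close (so a half turn about z gives the same grasp; the last joint's range is limited). The gripper opens to 85 mm and grips with 20 to 120 N. Pads are 22 mm wide; open, the fingers measure 114 mm over their backs; the gripper's body (76 mm by 85 mm) begins 54 mm behind the grasp point. The pads swing forward as they close: fully open they stand 13 mm farther back than shut.
Start: joints at [1.108, 0.332, -0.065, 1.46, 0.022, 1.35, -0.088], TCP at [0.266, -0.566, 0.231] pointing down, gripper open.
Joint ranges: [-2.6, 2.6], [-0.5, 2.12], [-1.47, 1.34], [0.16, 2.42], [-1.27, 4.41], [0.06, 2.06], [-2.6, 2.6]. Speed limits (rad/s): [2.22, 2.22, 2.79, 2.79, 3.14, 3.14, 3.14].

## Interface

Orientations are given as a unit quaternion [x, y, z, w].
In Python, from workcell import manip gives the robot as it stands.
- The arm moves only by the shell command python3 -m jog FILE [FORCE], which reads ROWS from the file FILE. ROWS is one flat JSON list of numbers that holds 1 to 20 rows one after another, with no inner brackets; each row has 7 numbers: a rotation vector rx, ry, rz in units of 0.25 rad, then dx, dy, dz in units of 20 mm, then the opening from 0.0 (shut) to 1.0 (fully open); each row is the pose to reach, as a shift and turn from the pose commanded when the command began, along the tool's axes at that moment; what a row does not reach only later rows make up. A row lasts 1/8 s, in which the tool goes at most 0.0625 m and 0.188 rad, less where a joint would pass 70% of its speed; a pose out of reach is approached as far as the arm can. The fingers move at their own pace and stop on an object; FORCE is the grip in N (left out, the last holds). Time passes only in rows, so rows that do not move let the fingers close. It prints the time, the measured TCP pose, the force, the opening and the grip force at its end. Input that does not fit is refused with a message, and nothing moves.
- manip.get_obs(): the state, without advancing time (a new reading comes with each control period).
- manip.camera(name): name is "scene" or "top" or "wrist"; returns the picture (480x640x3 uint8, blue, green, red); there is no depth.
- manip.calibration(name): a dict with "fx", "fy", "cx", "cy" (pixels), "world_from_camera" (4x4, takes a point from camera to world coordinates); the wrist camera has in their place "tool_from_camera" (4x4, takes a point from camera to tool coordinates, whose origin is the TCP and whose axes are the flange's). Camera axes: x right, y up, looking along -z (the intrinsics and any distortion apply to the point x, -y, -z); pixel columns grow to the right and rows downward; lengths in m; the calibration is good to about 2 mm. A picture is of the moment at which its call begins: read the wrist's pose just before it. calibration takes no time and is no camera call.
- manip.hand_in(): hands the job in; it is judged then, once.
Trained networks look in the newest picture that a camera, given by its name, has taken for a name from the list of things; names that differ only in an ending like _2 or _b are one class to them, and where a whole thing is asked for, a point or a joint stands for the part that bears it (a point fixed in the world has none). Each returns a list of dicts, best first, with "confidence" (0 to 1); they miss things now and then, are a little off and sometimes report something else, mostly with a low value. They report only what shows in the picture. A call takes as long as a camera call. They do not tell look-alikes from the thing itself.
- manip.outline_of(camera, thing): "mask" (480x640 bool, what is visible of it) and "bbox" ([left, top, right, bottom] in pixels, round what is visible of it).
The state is a dict: "clock": time; "joint_pos": joint angles; "joint_velocities": joint speeds; "tau": joint torques, N m; "position": TCP position; "ee_rot": TCP orientation; "ft_force": force on the tool from outside, world axes, zero at the start; "torque": the same for the moment, N m; "grip_width": opening from 0.0 (shut) to 1.0 (fully open); "grasp_force": force on a finger pad.
Only numpy, scipy, OpenCV 4.12 (cv2) and the standard library are available. Lean on these libraries where they do the work, as an engineer would, in place of code of your own. Each camera call takes 0.05 s, during which the arm holds its last target. There are 200 camera calls.

## Working session

There is one attempt and no reset: what is moved stays moved. The work goes in short steps, Python scripts to look and compute and a shell command to move; the robot and the scene stay as the last step left them, time stands still between calls to the robot, and variables do not carry over. Pictures are saved under pics/ and viewed, at most 14 in all, crops included, and the job is handed in when it is done.

```bash
mkdir -p pics; ls; python3 - <<'E'
from workcell import manip
import cv2,numpy as np
np.set_printoptions(precision=4,suppress=True)
for n in ("scene","top"):
    cv2.imwrite(f"pics/{n}0.png",manip.camera(n)); c=manip.calibration(n); print(n,c)
    for t in ("bucket","cap","jar_amber","jar_red","jar_green","rack","scale","pad_a"):
        print(t,[(np.round(d["bbox"]).tolist(),round(d["confidence"],2)) for d in manip.outline_of(n,t)])
print(manip.calibration("wrist"));print(manip.get_obs())
E
```

```text
pics
scene {'fx': 556.5455484330208, 'fy': 556.5455484330208, 'cx': 325.6410847173066, 'cy': 238.1095618562795, 'world_from_camera': array([[-0.4656, -0.5756,  0.6722,  1.4717],
       [ 0.885 , -0.311 ,  0.3466,  0.5341],
       [ 0.0096,  0.7562,  0.6542,  0.9356],
       [ 0.    ,  0.    ,  0.    ,  1.    ]])}
bucket [([191.0, 186.0, 216.0, 219.0], 0.94)]
cap [([230.0, 176.0, 248.0, 192.0], 0.55)]
jar_amber [([189.0, 153.0, 212.0, 179.0], 0.88)]
jar_red [([236.0, 199.0, 255.0, 235.0], 0.96)]
jar_green [([260.0, 168.0, 278.0, 205.0], 0.81)]
rack []
scale [([302.0, 196.0, 365.0, 242.0], 0.86), ([412.0, 232.0, 469.0, 288.0], 0.66)]
pad_a [([372.0, 237.0, 400.0, 258.0], 0.91), ([486.0, 293.0, 521.0, 315.0], 0.9), ([286.0, 251.0, 318.0, 269.0], 0.76), ([396.0, 298.0, 431.0, 320.0], 0.59)]
top {'fx': 558.5757062522003, 'fy': 558.5757062522003, 'cx': 322.41349068147025, 'cy': 239.33048049356987, 'world_from_camera': array([[-0.0056,  0.9969, -0.0781,  0.4292],
       [-0.9998, -0.0041,  0.0197,  0.0596],
       [ 0.0193,  0.0782,  0.9968,  1.4397],
       [ 0.    ,  0.    ,  0.    ,  1. 
[... 660 characters left out ...]
06,  0.9646,  0.2638,  0.0663],
       [ 1.    , -0.0005, -0.0002,  0.0001],
       [-0.0001,  0.2638, -0.9646, -0.1415],
       [ 0.    ,  0.    ,  0.    ,  1.    ]])}
{'clock': 0.9, 'joint_pos': array([ 1.1084,  0.3322, -0.0647,  1.4601,  0.0216,  1.3499, -0.0885]), 'joint_velocities': array([ 0.0016, -0.0013,  0.0005,  0.0007,  0.0023, -0.0004,  0.0005]), 'tau': array([  0.0006, -62.5225,   0.0492, -39.1825,   0.0165,   0.002 ,
         0.    ]), 'position': array([ 0.2661, -0.5655,  0.2314]), 'ee_rot': array([0.9759, 0.2181, 0.    , 0.0001]), 'ft_force': array([-0.5724,  0.179 ,  0.2213]), 'torque': array([-0.0108, -0.0298,  0.0023]), 'grasp_force': 0.0, 'grip_width': 1.0008741281002407}
```

```bash
python3 - <<'E'
import cv2
a=cv2.imread("pics/scene0.png");b=cv2.imread("pics/top0.png")
cv2.imwrite("pics/s1.png",cv2.resize(a[130:340,170:570],(800,420)))
cv2.imwrite("pics/t1.png",cv2.resize(b[150:350,110:530],(800,381)))
E
```

```text
(no output)
```

View pics/s1.png

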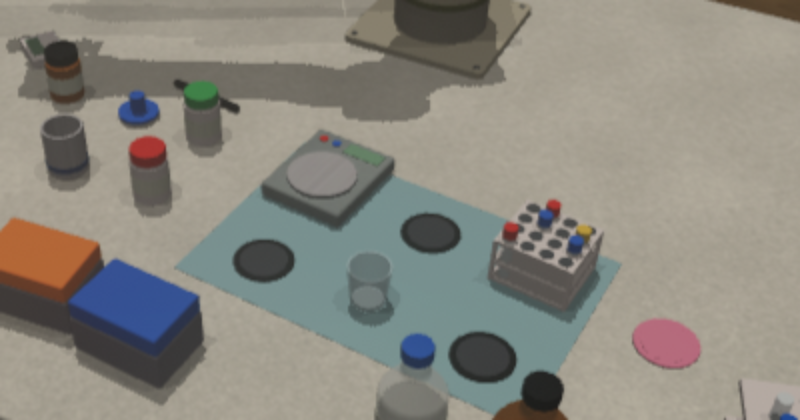

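View pics/t1.png

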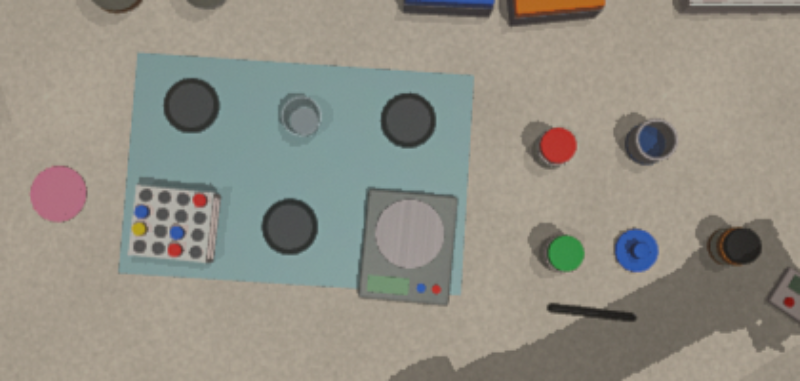

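Top view (crop): rack on the left at (175,222) and scale on the right with its pan at (410,233). The pads are between them (290,226), behind the rack (192,105) and behind the scale (408,120), which stays empty. The red jar is at (557,146), bucket (652,141), green jar (565,253), cap (637,250) and amber jar (737,246). A glass beaker at (301,115) on the mat must be avoided.

Look-alikes in the scene crop: a brown bottle (540,400), a blue-capped bottle (417,380) and a pink disc (667,343). The small black-capped jar with a label (64,72) fits the amber jar. The flat blue disc with a stub (138,108) fits the cap.

```bash
cat > h.py <<'E'
from workcell import manip
import numpy as np, cv2
from scipy.optimize import least_squares
from scipy.spatial.transform import Rotation as R
np.set_printoptions(precision=4,suppress=True)
SH={"bucket":[(28,0),(28,70)],"cap":[(29,6),(29,11),(11,38)],"pad_a":[(38,3)],"pan":[(46,30)],
 **{j:[(25,0),(25,58),(23.5,60),(23.5,78)] for j in("jar_amber","jar_red","jar_green")}}
def cam(n):
    c=manip.calibration(n)
    if n=="wrist":
        o=manip.get_obs();T=np.eye(4);T[:3,:3]=R.from_quat(o["ee_rot"]).as_matrix();T[:3,3]=o["position"]
        c["world_from_camera"]=T@c["tool_from_camera"]
    return c
def proj(c,P):
    W=np.linalg.inv(c["world_from_camera"]);q=P@W[:3,:3].T+W[:3,3]
    return np.c_[c["cx"]-c["fx"]*q[:,0]/q[:,2],c["cy"]+c["fy"]*q[:,1]/q[:,2]]
A=np.linspace(0,2*np.pi,48,endpoint=False)
def pred(c,p,s):
    P=np.vstack([np.c_[p[0]+r/1e3*np.cos(A),p[1]+r/1e3*np.sin(A),np.full(48,p[2]+z/1e3)] for r,z in s])
    u=proj(c,P);return np.r_[u.min(0),u.max(0)]
def mbox(m):
    v,u=np.nonzero(m);return np.array([u.min(),v.min(),u.max()+1,v.max()+1])-.0
def fit(t,views,p0):  # views: list of (cam dict, bbox); z free
    f=lambda p:np.concatenate([pred(c,p,SH[t])-b for c,b in views])
    r=least_squares(f,p0,loss="soft_l1",x_scale=.01);return r.x,np.round(r.fun,1)
def ray(c,uv,z):
    d=c["world_from_camera"][:3,:3]@[(uv[0]-c["cx"])/c["fx"],-(uv[1]-c["cy"])/c["fy"],-1];o=c["world_from_camera"][:3,3]
    return o+d*(z-o[2])/d[2]
E
python3 - <<'E'
from h import *
C={n:cam(n) for n in("top","scene")}
for n in C: manip.camera(n)
for t in("bucket","cap","jar_amber","jar_red","jar_green"):
    v=[]
    for n in C:
        d=manip.outline_of(n,t)
        if d: v.append((C[n],mbox(d[0]["mask"])))
    b=v[0][1];p0=ray(C["top"],[(b[0]+b[2])/2,(b[1]+b[3])/2],.05);p0[2]=0
    print(t,*fit(t,v,p0))
a=[ray(C["top"],mbox(d["mask"]).reshape(2,2).mean(0),.003) for d in manip.outline_of("top","pad_a")]
b=[ray(C["scene"],mbox(d["mask"]).reshape(2,2).mean(0),.003) for d in manip.outline_of("scene","pad_a")]
print(np.array(a),np.array(b))
print(ray(C["top"],(325.2,272.3),.03),ray(C["scene"],(330.5,216.5),.03))
E
```

```text
bucket [ 0.5748 -0.2982 -0.0028] [-1.1 -0.7  0.8  1.1 -0.  -0.3 -0.1  0.4]
cap [ 0.4317 -0.2824 -0.0035] [ 0.1  0.1  0.  -0.2 -0.2  0.3  0.4 -0.3]
jar_amber [0.4642 0.1591 0.186 ] [  5.9   0.3   1.2  -4.1 178.7  -2.7 182.6   6.8]
jar_red [ 0.5674 -0.1677 -0.0045] [ 0.1 -0.1  0.1  0.   0.4 -0.6 -0.2  0.7]
jar_green [ 0.4282 -0.1732 -0.0018] [ 0.1 -0.1 -0.5  0.2  0.2  0.3 -0.6 -0.3]
[[0.5112 0.4958 0.003 ]
 [0.6089 0.0254 0.003 ]
 [0.6306 0.3198 0.003 ]
 [0.4648 0.1853 0.003 ]] [[0.5197 0.498  0.003 ]
 [0.4726 0.1875 0.003 ]
 [0.6166 0.029  0.003 ]
 [0.6366 0.3219 0.003 ]]
[0.4563 0.0252 0.03  ] [0.459  0.0254 0.03  ]
```

The manual's scale: shifts go in units of 20 mm and turns go in units of 0.25 rad. Converting my numbers, -0.111 m is -5.55, 0.394 m is 19.7, 0.44 rad is 1.76.

```bash
echo '[0, 0, 1.76, 19.7, -5.55, 0, 1, 0, 0, 1.76, 19.7, -5.55, 0, 1, 0, 0, 1.76, 19.7, -5.55, 0, 1, 0, 0, 1.76, 19.7, -5.55, 0, 1, 0, 0, 1.76, 19.7, -5.55, 0, 1, 0, 0, 1.76, 19.7, -5.55, 0, 1, 0, 0, 1.76, 19.7, -5.55, 0, 1, 0, 0, 1.76, 19.7, -5.55, 0, 1, 0, 0, 1.76, 19.7, -5.55, 0, 1, 0, 0, 1.76, 19.7, -5.55, 0, 1]' > m.json && python3 -m jog m.json 40
cat > look.py <<'E'
from h import *
import sys
# usage: look.py pic thing x y ...
c=cam("wrist");im=manip.camera("wrist");cv2.imwrite(f"pics/{sys.argv[1]}.png",im)
o=manip.get_obs();print(o["clock"],o["position"],o["ee_rot"])
for t,x,y in zip(sys.argv[2::3],sys.argv[3::3],sys.argv[4::3]):
    for d in manip.outline_of("wrist",t):
        b=mbox(d["mask"]);e=[]
        f=lambda p:pred(c,[*p,0],SH[t])-b
        r=least_squares(f,[float(x),float(y)],loss="soft_l1",x_scale=.01)
        print(t,round(d["confidence"],2),b,r.x,r.fun.round(1))
E
python3 look.py w1 bucket .575 -.298 cap .432 -.282 jar_red .567 -.168 jar_green .428 -.173 jar_amber .43 -.4
```

```text
clock: 2.85
position: [0.5744, -0.2989, 0.2314]
ee_rot: [1.0, -0.001, -0.0, 0.0]
ft_force: [0.1, 0.6, 0.7]
grip_width: 1.001
grasp_force: 0.0
2.9 [ 0.5745 -0.2988  0.2315] [ 1.     -0.0012 -0.      0.0003]
bucket 0.62 [283. 174. 350. 246.] [ 0.5785 -0.2974] [-0.2 -1.2  0.2  1. ]
cap 0.95 [277. 308. 329. 356.] [ 0.4348 -0.2819] [-0.7 -0.9  0.7  1.1]
cap 0.31 [392. 305. 448. 387.] [ 0.4344 -0.4094] [  0.8   2.2  -0.8 -29.8]
jar_red 0.61 [130. 185. 214. 253.] [ 0.5707 -0.1686] [-0.6 -1.   0.9  0.9]
jar_green 0.74 [189. 312. 230. 393.] [ 0.4331 -0.2028] [-1.4 -2.4 24.9  1.9]
jar_amber 0.6 [391. 305. 449. 388.] [ 0.4392 -0.3951] [-8.3 -0.9  1.4  0.8]
```

View pics/w1.png

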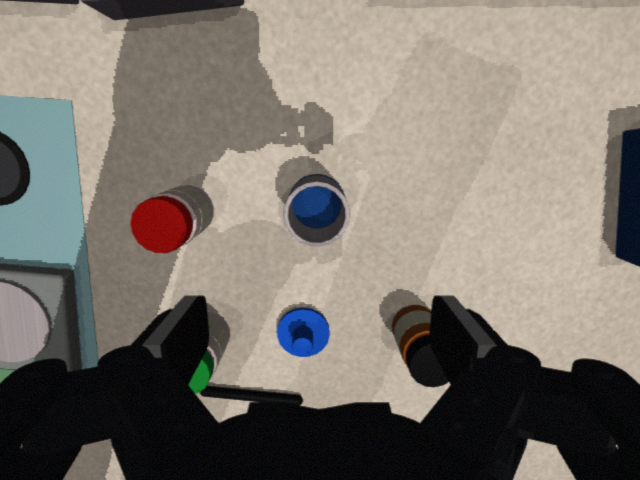

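The wrist view shows the open bucket at (316,210), the cap at (303,332), the red jar at (163,222) and the amber jar at (425,345), partly behind a finger. This agrees with the two-view fits, so I'll grasp the bucket.

To row units: 0.197 m is 9.85, 0.19 m is 9.5.

```bash
echo '[0, 0, 0, 0.15, -0.05, 0, 1, 0, 0, 0, 0.15, -0.05, 3, 1, 0, 0, 0, 0.15, -0.05, 6, 1, 0, 0, 0, 0.15, -0.05, 8.5, 1, 0, 0, 0, 0.15, -0.05, 9.5, 1, 0, 0, 0, 0.15, -0.05, 9.85, 1, 0, 0, 0, 0.15, -0.05, 9.85, 1, 0, 0, 0, 0.15, -0.05, 9.85, 0.5, 0, 0, 0, 0.15, -0.05, 9.85, 0.3, 0, 0, 0, 0.15, -0.05, 9.85, 0.3, 0, 0, 0, 0.15, -0.05, 9.85, 0.3, 0, 0, 0, 0.15, -0.05, 9.85, 0.3, 0, 0, 0, 0.15, -0.05, 9.85, 0.3]' > m.json && python3 -m jog m.json 40
```

```text
clock: 4.78
position: [0.5792, -0.2969, 0.0361]
ee_rot: [1.0, -0.0, 0.001, 0.001]
ft_force: [-1.7, 0.1, 5.8]
grip_width: 0.639
grasp_force: 41.9
```

To row units: -0.322 m is -16.1, -0.2 m is -10.

```bash
echo '[0, 0, 0, 0, 0, -1.5, 0.3, 0, 0, 0, 0, 0, -4, 0.3, 0, 0, 0, 0, 0, -7, 0.3, 0, 0, 0, -1, -2, -8, 0.3, 0, 0, 0, -2, -4.5, -8, 0.3, 0, 0, 0, -3.5, -7.25, -8, 0.3, 0, 0, 0, -5, -10, -8, 0.3, 0, 0, 0, -6.5, -12.75, -8, 0.3, 0, 0, 0, -7.5, -15, -8, 0.3, 0, 0, 0, -8, -16, -8, 0.3, 0, 0, 0, -8, -16.1, -8, 0.3, 0, 0, 0, -8, -16.1, -8, 0.3, 0, 0, 0, -8, -16.1, -8, 0.3]' > m.json && python3 -m jog m.json
python3 look.py w2 bucket .42 .025 pad_a .465 .186 pad_a .609 .025
```

```text
clock: 6.4
position: [0.4188, 0.0248, 0.1943]
ee_rot: [1.0, -0.001, 0.0, -0.0]
ft_force: [0.4, -0.8, -1.5]
grip_width: 0.635
grasp_force: 43.1
6.45 [0.4187 0.0249 0.1942] [ 1.     -0.0008 -0.0001 -0.    ]
bucket 0.94 [236. 221. 402. 409.] [0.2962 0.0194] [ 55.2  85.2 -42.9  -5.5]
pad_a 0.69 [ 93. 111. 180. 199.] [0.469  0.1839] [-0.3 -0.4  0.3  0.5]
pad_a 0.67 [282.   0. 354.  21.] [0.5525 0.025 ] [-10.6  -1.4  10.5  79.9]
pad_a 0.69 [ 93. 111. 180. 199.] [0.469  0.1839] [-0.3 -0.4  0.3  0.5]
pad_a 0.67 [282.   0. 354.  21.] [0.5525 0.025 ] [-10.6  -1.4  10.5  79.9]
```

View pics/w2.png

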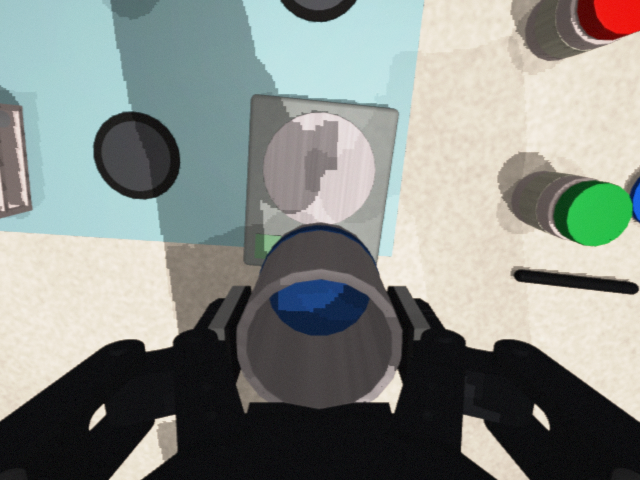

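The held bucket is upright, with its rim spanning about (237–402, 269–409). The pan shows whole at (263–375, 111–224), and the pad between rack and scale is at (137,155).

```bash
python3 - <<'E'
from h import *
c=cam("wrist")
for s,b,z0 in(([(46,0)],[263,111,375,224],.03),([(28,0)],[237,269,402,409],.23)):
    f=lambda p:pred(c,p,s)-np.array(b);r=least_squares(f,[.45,.025,z0],x_scale=.01);print("free",r.x,r.fun.round(1))
    f=lambda p:pred(c,[*p,z0],s)-np.array(b);r=least_squares(f,[.45,.025],x_scale=.01);print(z0,r.x,r.fun.round(1))
E
```

```text
free [0.4588 0.0248 0.0254] [ 0.2 -0.2 -0.2  0.2]
0.03 [0.4591 0.0248] [-0.7 -0.9  0.7  1.1]
free [0.4159 0.0247 0.2209] [ 1.8 -1.9 -1.8  2.2]
0.23 [0.4207 0.0247] [-5.  -6.7  5.   9.4]
```

To row units: 0.122 m is 6.1, 0.041 m is 2.05.

```bash
echo '[0, 0, 0, 2.05, 0, 0, 0.3, 0, 0, 0, 2.05, 0, 2, 0.3, 0, 0, 0, 2.05, 0, 4, 0.3, 0, 0, 0, 2.05, 0, 5.25, 0.3, 0, 0, 0, 2.05, 0, 5.8, 0.3, 0, 0, 0, 2.05, 0, 6.1, 0.3, 0, 0, 0, 2.05, 0, 6.1, 0.3, 0, 0, 0, 2.05, 0, 6.1, 0.3]' > m.json && python3 -m jog m.json
```

```text
clock: 7.6
position: [0.46, 0.0257, 0.0731]
ee_rot: [1.0, -0.0, 0.001, 0.0]
ft_force: [-0.9, 1.0, -1.6]
grip_width: 0.643
grasp_force: 43.1
```

To row units: 0.007 m is 0.35, 0.006 m is 0.3.

```bash
echo '[0, 0, 0, 0, 0, 0.1, 0.3, 0, 0, 0, 0, 0, 0.2, 0.3, 0, 0, 0, 0, 0, 0.3, 0.3, 0, 0, 0, 0, 0, 0.35, 0.3, 0, 0, 0, 0, 0, 0.35, 0.3]' > m.json && python3 -m jog m.json
```

```text
clock: 8.22
position: [0.4595, 0.0256, 0.066]
ee_rot: [1.0, -0.0, 0.0, 0.0]
ft_force: [-4.5, -1.3, 10.3]
grip_width: 0.638
grasp_force: 44.2
```

```bash
echo '[0, 0, 0, 0, 0, 0, 0.7, 0, 0, 0, 0, 0, 0, 0.85, 0, 0, 0, 0, 0, 0, 1, 0, 0, 0, 0, 0, 0, 1, 0, 0, 0, 0, 0, -0.5, 1, 0, 0, 0, 0, 0, -2, 1, 0, 0, 0, 0, 0, -5, 1, 0, 0, 0, 0, 0, -7.5, 1, 0, 0, 0, -1, 0, -9, 1, 0, 0, 0, -1, 0, -9, 1, 0, 0, 0, -1, 0, -9, 1]' > m.json && python3 -m jog m.json
python3 look.py w3 bucket .459 .025 pad_a .465 .186
```

```text
clock: 9.6
position: [0.4393, 0.0256, 0.245]
ee_rot: [1.0, -0.0, -0.0, 0.0]
ft_force: [0.1, -0.5, -0.5]
grip_width: 0.998
grasp_force: 0.0
9.65 [0.4392 0.0256 0.2445] [ 1.     -0.0002 -0.0005  0.    ]
bucket 0.63 [283. 159. 354. 234.] [0.4532 0.0255] [ 2.9  2.8 -2.9 -2.1]
pad_a 0.95 [126. 136. 201. 211.] [0.4687 0.1837] [ 0.1 -0.1 -0.1  0.1]
pad_a 0.66 [ 0.  0. 39. 37.] [0.5891 0.2907] [-6.5 -1.6 37.4 51. ]
pad_a 0.62 [279.   0. 360.  62.] [0.5894 0.0246] [-0.1 -1.9  0.1 25.7]
```

View pics/w3.png

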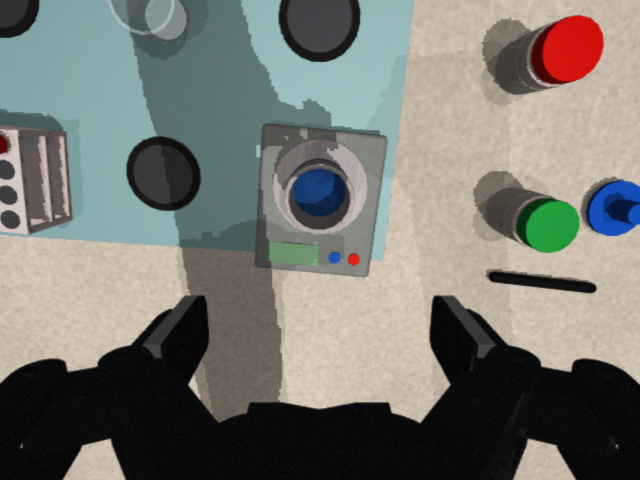

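The bucket stands upright and centred on the pan, rim around (318,196). Next I'll re-measure the cap from above.

```bash
python3 - <<'E'
from h import *
c=cam("wrist");b=np.array([274,159,354,234]);
b=np.array([283,159,354,234])
r=least_squares(lambda p:pred(c,[*p,.03],SH["bucket"])-b,[.459,.025],x_scale=.01);print(r.x,r.fun.round(1))
E
echo '[0, 0, 0, -0.25, 2.5, 0, 1, 0, 0, 0, -0.5, 5.5, 1, 1, 0, 0, 0, -0.75, 8.5, 2, 1, 0, 0, 0, -1, 11.5, 2, 0.7, 0, 0, 0, -1, 14, 2, 0.6, 0, 0, 0, -1, 15.4, 2, 0.6, 0, 0, 0, -1, 15.4, 2, 0.6, 0, 0, 0, -1, 15.4, 2, 0.6]' > m.json && python3 -m jog m.json
python3 look.py w4 cap .435 -.282 jar_amber .44 -.4 jar_green .43 -.173
```

```text
[0.4582 0.0256] [-0.6 -1.   0.6  0.9]
clock: 10.75
position: [0.4195, -0.2813, 0.2046]
ee_rot: [1.0, 0.0, -0.001, -0.001]
ft_force: [-0.2, -0.5, 0.0]
grip_width: 0.599
grasp_force: 0.0
10.8 [ 0.4196 -0.2811  0.2049] [ 1.      0.0007 -0.0003 -0.0003]
cap 0.72 [287. 163. 351. 227.] [ 0.4341 -0.2815] [ 0. -0. -0.  0.]
jar_amber 0.79 [424. 162. 518. 234.] [ 0.4392 -0.4033] [-1.1 -0.6  0.7  0.5]
jar_green 0.96 [145. 172. 232. 243.] [ 0.4312 -0.1767] [-0.9 -2.   1.8  1.4]
```

View pics/w4.png

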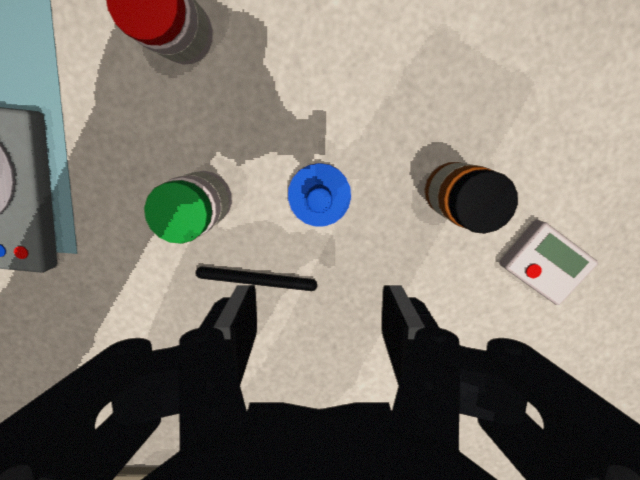

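The cap is at (319,195), right way up, with the green jar at (180,210) and the amber jar at (472,198) well clear of the fingers. I'll grip the stub.

To row units: 0.187 m is 9.35, 0.0145 m is 0.725.

```bash
echo '[0, 0, 0, 0.725, 0, 1.5, 0.6, 0, 0, 0, 0.725, 0, 4.5, 0.6, 0, 0, 0, 0.725, 0, 7, 0.6, 0, 0, 0, 0.725, 0, 8.75, 0.6, 0, 0, 0, 0.725, 0, 9.35, 0.6, 0, 0, 0, 0.725, 0, 9.35, 0.6, 0, 0, 0, 0.725, 0, 9.35, 0.3, 0, 0, 0, 0.725, 0, 9.35, 0, 0, 0, 0, 0.725, 0, 9.35, 0, 0, 0, 0, 0.725, 0, 9.35, 0, 0, 0, 0, 0.725, 0, 9.35, 0, 0, 0, 0, 0.725, 0, 9.35, 0]' > m.json && python3 -m jog m.json 30
```

```text
clock: 12.45
position: [0.4349, -0.2828, 0.0199]
ee_rot: [1.0, -0.0, 0.001, 0.001]
ft_force: [-2.8, 1.4, 6.6]
grip_width: 0.242
grasp_force: 29.1
```

To row units: -0.308 m is -15.4, -0.21 m is -10.5.

```bash
echo '[0, 0, 0, 0, 0, -1.5, 0, 0, 0, 0, 0, 0, -4, 0, 0, 0, 0, 0, 0, -7, 0, 0, 0, 0, 0, -1.5, -9.5, 0, 0, 0, 0, -0.25, -4.5, -10, 0, 0, 0, 0, -0.5, -7.5, -10, 0, 0, 0, 0, -0.75, -10.5, -10, 0, 0, 0, 0, -0.75, -13, -10, 0, 0, 0, 0, -0.75, -15, -10, 0, 0, 0, 0, -0.75, -15.4, -10, 0, 0, 0, 0, -0.75, -15.4, -10, 0, 0, 0, 0, -0.75, -15.4, -10, 0]' > m.json && python3 -m jog m.json
python3 look.py w5 bucket .459 .025 cap .42 .025
```

```text
clock: 13.95
position: [0.419, 0.0244, 0.2184]
ee_rot: [1.0, -0.001, 0.0, 0.0]
ft_force: [0.2, 0.0, -0.2]
grip_width: 0.24
grasp_force: 29.5
14.0 [0.419  0.0244 0.2183] [ 1.     -0.0011  0.      0.0001]
bucket 0.76 [277. 134. 357. 216.] [0.4585 0.0254] [ 3.7  1.6 -3.7 -7. ]
cap 0.71 [254. 228. 385. 352.] [0.3685 0.0254] [ 34.1   1.9 -38.2 -65.1]
```

View pics/w5.png

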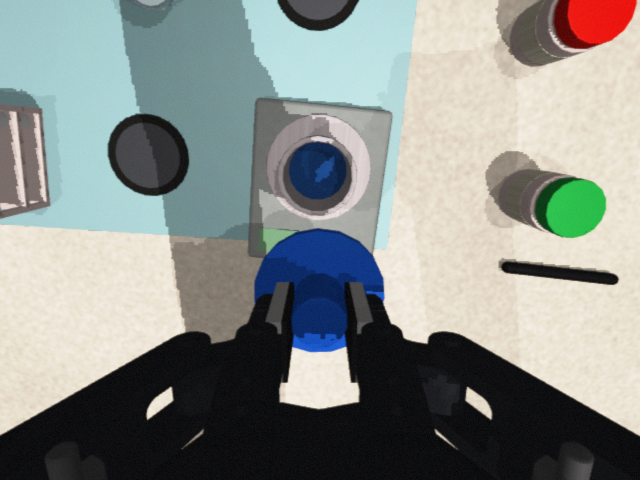

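The cap is held level with its flange at (254–385, 228–352). The bucket rim is at (278–357, 134–216). I'll work out the offset between them.

```bash
python3 - <<'E'
from h import *
c=cam("wrist")
b=np.array([254,228,385,352]);s=[(29,6),(29,11)]
for z in (None,.198): 
  f=(lambda p:pred(c,p,s)-b) if z is None else (lambda p:pred(c,[p[0],p[1],z],s)-b)
  r=least_squares(f,[.42,.025,.198],x_scale=.01);print("cap",r.x,r.fun.round(1))
b=np.array([277,134,357,216])
for z in (.03,): 
  r=least_squares(lambda p:pred(c,[*p,z],SH["bucket"])-b,[.46,.025],x_scale=.01);print("bucket",r.x,r.fun.round(1))
E
```

```text
cap [0.4181 0.0241 0.1964] [ 0.1 -0.1 -0.1  0.1]
cap [0.4188 0.0241 0.198 ] [-0.6 -0.6  0.6  0.8]
bucket [0.4591 0.0256] [-0.4  0.2  0.4 -0.2]
```

To row units: 0.0405 m is 2.025, 0.101 m is 5.05.

```bash
echo '[0, 0, 0, 2.025, -0.065, 0, 0, 0, 0, 0, 2.025, -0.065, 1.5, 0, 0, 0, 0, 2.025, -0.065, 3.5, 0, 0, 0, 0, 2.025, -0.065, 4.4, 0, 0, 0, 0, 2.025, -0.065, 4.65, 0, 0, 0, 0, 2.025, -0.065, 4.85, 0, 0, 0, 0, 2.025, -0.065, 4.95, 0, 0, 0, 0, 2.025, -0.065, 5.05, 0, 0, 0, 0, 2.025, -0.065, 5.05, 0]' > m.json && python3 -m jog m.json
```

```text
clock: 15.22
position: [0.4595, 0.0269, 0.1175]
ee_rot: [1.0, -0.0, 0.0, 0.0]
ft_force: [-0.4, -0.4, -0.8]
grip_width: 0.244
grasp_force: 29.5
```

To row units: 0.004 m is 0.2, 0.003 m is 0.15.

```bash
echo '[0, 0, 0, 0, 0, 0.075, 0, 0, 0, 0, 0, 0, 0.15, 0, 0, 0, 0, 0, 0, 0.2, 0, 0, 0, 0, 0, 0, 0.2, 0]' > m.json && python3 -m jog m.json
```

```text
clock: 15.72
position: [0.4598, 0.027, 0.114]
ee_rot: [1.0, -0.0, 0.0, 0.0]
ft_force: [-3.0, 0.0, 7.1]
grip_width: 0.24
grasp_force: 30.3
```

```bash
echo '[0, 0, 0, 0, 0, 0, 0.3, 0, 0, 0, 0, 0, 0, 0.5, 0, 0, 0, 0, 0, 0, 0.6, 0, 0, 0, 0, 0, 0, 0.6, 0, 0, 0, 0, 0, -0.5, 0.6, 0, 0, 0, 0, 0, -2.5, 0.6, 0, 0, 0, -1, 0, -5.5, 1, 0, 0, 0, -2, 0, -6.5, 1, 0, 0, 0, -2, 0, -6.5, 1]' > m.json && python3 -m jog m.json
python3 look.py w6 pad_a .465 .186; python3 -c "
import cv2;from workcell import manip
a=cv2.imread('pics/w6.png')[60:300,160:480];b=cv2.resize(manip.camera('scene')[170:260,270:390],(320,240),interpolation=2)
cv2.imwrite('pics/w6c.png',cv2.hconcat([a,b]))"
```

```text
clock: 16.85
position: [0.4198, 0.0271, 0.2456]
ee_rot: [1.0, -0.0, 0.002, 0.001]
ft_force: [-0.2, -0.6, -1.1]
grip_width: 1.0
grasp_force: 0.0
16.9 [0.4197 0.0269 0.2442] [ 1.     -0.0002  0.0012  0.0004]
pad_a 0.76 [280.   0. 362.  41.] [0.5718 0.0245] [ 0.5 -2.3 -0.5 46. ]
pad_a 0.6 [ 0.  0. 31. 16.] [0.5711 0.2929] [-6.4 -1.6 45.1 71.7]
pad_a 0.56 [124. 117. 201. 193.] [0.4686 0.1844] [ 0.7 -0.5 -0.7  0.5]
pad_a 0.54 [498.   0. 609.  74.] [ 0.5723 -0.2   ] [21.3 -2.7 -7.7 12.5]
pad_a 0.4 [488. 169. 584. 232.] [ 0.4206 -0.2042] [14.9 -2.8 -7.6  6.3]
```

View pics/w6c.png

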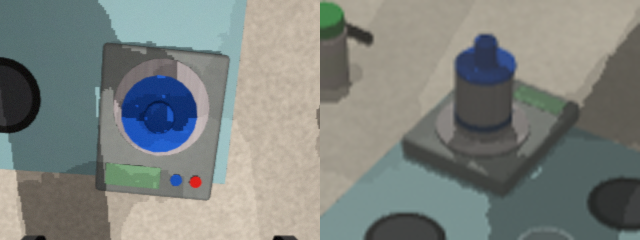

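The cap sits level and concentric on the bucket: in the left crop at (158,114), and in the right crop with its flange flat on the rim. Next is the amber jar.

To row units: 0.43 m is 21.5, 0.4 m is 20.

```bash
echo '[0, 0, 0, 0, 2.5, 0, 1, 0, 0, 0, 0, 5.5, 0, 1, 0, 0, 0, 0, 8.5, 1, 1, 0, 0, 0, 0, 11.5, 1.5, 1, 0, 0, 0, 0, 14.5, 2, 1, 0, 0, 0, 0, 17.5, 2, 1, 0, 0, 0, 0, 20, 2, 1, 0, 0, 0, 0, 21.5, 2, 1, 0, 0, 0, 0, 21.5, 2, 1, 0, 0, 0, 0, 21.5, 2, 1]' > m.json && python3 -m jog m.json
python3 look.py w7 jar_amber .44 -.4;python3 -c "
import cv2
cv2.imwrite('pics/w7c.png',cv2.resize(cv2.imread('pics/w7.png')[110:310,180:480],(600,400)))"
```

```text
clock: 18.25
position: [0.4196, -0.402, 0.202]
ee_rot: [1.0, 0.0, -0.001, -0.001]
ft_force: [0.7, -0.2, -0.3]
grip_width: 0.999
grasp_force: 0.0
18.3 [ 0.4198 -0.4017  0.2025] [ 1.      0.0007 -0.0004 -0.0006]
jar_amber 0.63 [290. 162. 354. 234.] [ 0.4397 -0.4044] [-0.5 -0.9  0.5  0.8]
```

View pics/w7c.png

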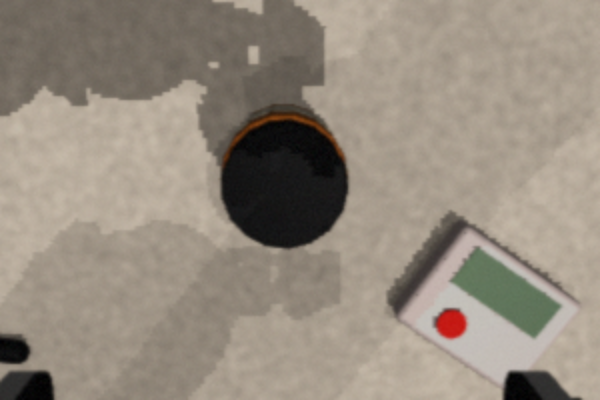

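The black-capped amber jar is at crop (285,180), orange glass showing at its shoulder. A timer lies to its lower right at (490,300), so I'll open only partly when descending.

To row units: 0.172 m is 8.6, 0.02 m is 1.

```bash
echo '[0, 0, 0, 1, 0.12, 1, 0.8, 0, 0, 0, 1, 0.12, 3, 0.8, 0, 0, 0, 1, 0.12, 5, 0.8, 0, 0, 0, 1, 0.12, 7, 0.8, 0, 0, 0, 1, 0.12, 8.25, 0.8, 0, 0, 0, 1, 0.12, 8.6, 0.8, 0, 0, 0, 1, 0.12, 8.6, 0.8, 0, 0, 0, 1, 0.12, 8.6, 0.5, 0, 0, 0, 1, 0.12, 8.6, 0.3, 0, 0, 0, 1, 0.12, 8.6, 0.3, 0, 0, 0, 1, 0.12, 8.6, 0.3, 0, 0, 0, 1, 0.12, 8.6, 0.3]' > m.json && python3 -m jog m.json 35
```

```text
clock: 19.85
position: [0.4403, -0.4059, 0.033]
ee_rot: [1.0, -0.0, 0.001, 0.001]
ft_force: [-1.3, 1.7, 7.0]
grip_width: 0.579
grasp_force: 36.5
```

```bash
echo '[0, 0, 0, 0, 0, -1.5, 0.3, 0, 0, 0, 0, 0, -4, 0.3, 0, 0, 0, 0, 0, -7, 0.3, 0, 0, 0, 0, -1, -9.5, 0.3, 0, 0, 0, 0, -3.5, -10, 0.3, 0, 0, 0, 0, -6.5, -10, 0.3, 0, 0, 0, 0, -9.5, -10, 0.3, 0, 0, 0, 0.5, -12.5, -10, 0.3, 0, 0, 0, 0.5, -15.5, -10, 0.3, 0, 0, 0, 1, -18.5, -10, 0.3, 0, 0, 0, 1, -21.5, -10, 0.3, 0, 0, 0, 1.45, -24.5, -10, 0.3, 0, 0, 0, 1.45, -27, -10, 0.3, 0, 0, 0, 1.45, -29, -10, 0.3, 0, 0, 0, 1.45, -29.5, -10, 0.3, 0, 0, 0, 1.45, -29.5, -10, 0.3, 0, 0, 0, 1.45, -29.5, -8, 0.3, 0, 0, 0, 1.45, -29.5, -5, 0.3, 0, 0, 0, 1.45, -29.5, -2.5, 0.3, 0, 0, 0, 1.45, -29.5, -1, 0.3]' > m.json && python3 -m jog m.json
echo '[0, 0, 0, 0, 0, 0.25, 0.3, 0, 0, 0, 0, 0, 0.5, 0.3, 0, 0, 0, 0, 0, 0.5, 0.3, 0, 0, 0, 0, 0, 0.5, 0.3]' > m.json && python3 -m jog m.json
```

```text
clock: 22.35
position: [0.4678, 0.1818, 0.049]
ee_rot: [1.0, -0.001, -0.001, 0.001]
ft_force: [0.5, -0.8, -1.2]
grip_width: 0.575
grasp_force: 36.9
clock: 22.85
position: [0.4692, 0.1846, 0.0423]
ee_rot: [1.0, -0.0, 0.001, -0.0]
ft_force: [0.3, -0.0, -0.5]
grip_width: 0.576
grasp_force: 36.9
```

To row units: 0.006 m is 0.3, 0.004 m is 0.2.

```bash
echo '[0, 0, 0, 0, 0, 0.1, 0.3, 0, 0, 0, 0, 0, 0.2, 0.3, 0, 0, 0, 0, 0, 0.3, 0.3, 0, 0, 0, 0, 0, 0.3, 0.3, 0, 0, 0, 0, 0, 0.3, 0.3]' > m.json && python3 -m jog m.json
```

```text
clock: 23.48
position: [0.4685, 0.1846, 0.036]
ee_rot: [1.0, -0.0, 0.0, 0.0]
ft_force: [-4.6, -1.8, 9.5]
grip_width: 0.574
grasp_force: 38.0
```

To row units: -0.136 m is -6.8, 0.13 m is 6.5.

```bash
echo '[0, 0, 0, 0, 0, 0, 0.65, 0, 0, 0, 0, 0, 0, 0.8, 0, 0, 0, 0, 0, 0, 0.9, 0, 0, 0, 0, 0, 0, 0.9, 0, 0, 0, 0, 0, -1, 0.9, 0, 0, 0, 0, 0, -3, 0.9, 0, 0, 0, 0, 0, -6, 0.9, 0, 0, 0, 0, 0, -9, 1, 0, 0, 0, 2, -2, -10.5, 1, 0, 0, 0, 4, -4, -10.5, 1, 0, 0, 0, 6, -6, -10.5, 1, 0, 0, 0, 6.5, -6.8, -10.5, 1, 0, 0, 0, 6.5, -6.8, -10.5, 1, 0, 0, 0, 6.5, -6.8, -10.5, 1]' > m.json && python3 -m jog m.json
python3 look.py w8 pad_a .634 .321 jar_amber .469 .184
```

```text
clock: 25.22
position: [0.5983, 0.3198, 0.2454]
ee_rot: [1.0, -0.0, 0.0, 0.0]
ft_force: [-0.3, -0.1, -0.4]
grip_width: 1.004
grasp_force: 0.0
25.275 [0.5984 0.3195 0.2457] [ 1.     -0.0005  0.0003  0.0003]
pad_a 0.83 [282. 130. 356. 205.] [0.6337 0.3191] [-0.3 -0.3  0.3  0.4]
pad_a 0.72 [125. 245. 194. 309.] [0.5149 0.4949] [-0.2 -0.3  0.2  0.3]
pad_a 0.58 [402. 283. 469. 343.] [0.4713 0.1871] [-0.1 -0.5  0.1  0.6]
pad_a 0.58 [566. 152. 640. 224.] [0.6128 0.0257] [-0.5 -0.7  0.5  0.9]
jar_amber 0.7 [619. 351. 640. 384.] [0.4528 0.0361] [-76.9 -43.7   1.4   4.7]
jar_amber 0.67 [416. 300. 432. 343.] [0.4997 0.2376] [-46.6 -31.5   1.4   2.8]
```

View pics/w8.png

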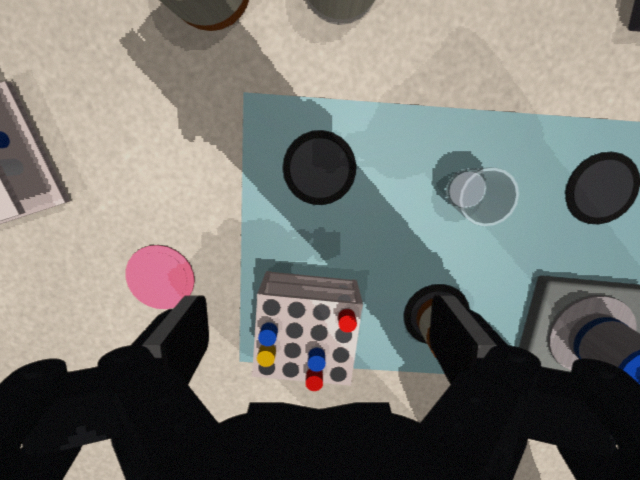

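The pad behind the rack is free at (319,167), fitted at x=0.634, y=0.319. The beaker at (480,192) and the bottles at the top edge are clear, and the amber jar shows on its pad behind the right finger at (430,320). Next is the red jar.

To row units: 0.488 m is 24.4, -0.048 m is -2.4.

```bash
echo '[0, 0, 0, -0.25, 2.5, 0, 1, 0, 0, 0, -0.5, 5.5, 0, 1, 0, 0, 0, -0.75, 8.5, 0, 1, 0, 0, 0, -1, 11.5, 0, 1, 0, 0, 0, -1.5, 14.5, 0.5, 1, 0, 0, 0, -2, 17.5, 1, 1, 0, 0, 0, -2.4, 20.5, 2, 1, 0, 0, 0, -2.4, 23, 2.25, 0.8, 0, 0, 0, -2.4, 24.4, 2.25, 0.8, 0, 0, 0, -2.4, 24.4, 2.25, 0.8, 0, 0, 0, -2.4, 24.4, 2.25, 0.8]' > m.json && python3 -m jog m.json
python3 look.py w9 jar_red .57 -.168
```

```text
clock: 26.75
position: [0.5503, -0.1666, 0.2007]
ee_rot: [1.0, 0.0, 0.0, -0.0]
ft_force: [0.5, 0.9, -0.6]
grip_width: 0.8
grasp_force: 0.0
26.8 [ 0.5505 -0.1661  0.2007] [ 1.      0.0007  0.0003 -0.    ]
jar_red 0.96 [288. 162. 352. 234.] [ 0.5709 -0.1677] [-0.7 -1.   0.7  0.8]
```

To row units: 0.17 m is 8.5, 0.163 m is 8.15.

```bash
echo '[0, 0, 0, 1.015, 0.06, 1, 0.8, 0, 0, 0, 1.015, 0.06, 3, 0.8, 0, 0, 0, 1.015, 0.06, 5, 0.8, 0, 0, 0, 1.015, 0.06, 7, 0.8, 0, 0, 0, 1.015, 0.06, 8.15, 0.8, 0, 0, 0, 1.015, 0.06, 8.5, 0.8, 0, 0, 0, 1.015, 0.06, 8.5, 0.8, 0, 0, 0, 1.015, 0.06, 8.5, 0.5, 0, 0, 0, 1.015, 0.06, 8.5, 0.3, 0, 0, 0, 1.015, 0.06, 8.5, 0.3, 0, 0, 0, 1.015, 0.06, 8.5, 0.3, 0, 0, 0, 1.015, 0.06, 8.5, 0.3]' > m.json && python3 -m jog m.json 35
```

```text
clock: 28.35
position: [0.5717, -0.1685, 0.0319]
ee_rot: [1.0, 0.0, 0.001, 0.0]
ft_force: [-1.0, 1.9, 5.7]
grip_width: 0.572
grasp_force: 36.2
```

```bash
echo '[0, 0, 0, 0, 0, -1.5, 0.3, 0, 0, 0, 0, 0, -4, 0.3, 0, 0, 0, 0, 0, -7, 0.3, 0, 0, 0, 0, -1, -9.5, 0.3, 0, 0, 0, 0.5, -3.5, -10, 0.3, 0, 0, 0, 1, -6.5, -10, 0.3, 0, 0, 0, 1.5, -9.5, -10, 0.3, 0, 0, 0, 2, -12.5, -10, 0.3, 0, 0, 0, 2.5, -15.5, -10, 0.3, 0, 0, 0, 3, -18.5, -10, 0.3, 0, 0, 0, 3.15, -21.5, -10, 0.3, 0, 0, 0, 3.15, -23.5, -10, 0.3, 0, 0, 0, 3.15, -24.4, -10, 0.3, 0, 0, 0, 3.15, -24.4, -10, 0.3, 0, 0, 0, 3.15, -24.4, -8, 0.3, 0, 0, 0, 3.15, -24.4, -5, 0.3, 0, 0, 0, 3.15, -24.4, -2.5, 0.3, 0, 0, 0, 3.15, -24.4, -1, 0.3, 0, 0, 0, 3.15, -24.4, -0.5, 0.3, 0, 0, 0, 3.15, -24.4, -0.5, 0.3]' > m.json && python3 -m jog m.json
```

```text
clock: 30.85
position: [0.6346, 0.318, 0.0409]
ee_rot: [1.0, -0.001, 0.0, 0.0]
ft_force: [0.0, -0.9, -1.5]
grip_width: 0.57
grasp_force: 37.0
```

To row units: 0.006 m is 0.3, 0.004 m is 0.2.

```bash
echo '[0, 0, 0, 0, 0, 0.1, 0.3, 0, 0, 0, 0, 0, 0.2, 0.3, 0, 0, 0, 0, 0, 0.3, 0.3, 0, 0, 0, 0, 0, 0.3, 0.3, 0, 0, 0, 0, 0, 0.3, 0.3]' > m.json && python3 -m jog m.json
```

```text
clock: 31.48
position: [0.6341, 0.3196, 0.035]
ee_rot: [1.0, -0.0, 0.0, -0.0]
ft_force: [-0.8, 0.2, 5.2]
grip_width: 0.572
grasp_force: 37.4
```

```bash
echo '[0, 0, 0, 0, 0, 0, 0.65, 0, 0, 0, 0, 0, 0, 0.8, 0, 0, 0, 0, 0, 0, 0.9, 0, 0, 0, 0, 0, 0, 0.9, 0, 0, 0, 0, 0, -1, 0.9, 0, 0, 0, 0, 0, -3, 0.9, 0, 0, 0, 0, 0, -6, 0.9, 0, 0, 0, 0, 0, -9, 0.9, 0, 0, 0, -2, 2.5, -11, 0.9, 0, 0, 0, -4, 5, -12.5, 0.9, 0, 0, 0, -6, 6.5, -12.5, 0.9, 0, 0, 0, -8, 6.5, -12.5, 0.9, 0, 0, 0, -9, 6.5, -12.5, 0.9, 0, 0, 0, -9, 6.5, -12.5, 0.9]' > m.json && python3 -m jog m.json
python3 look.py w10 jar_red .634 .319
python3 - <<'E'
from h import *
C={n:cam(n) for n in("top","scene")};I={n:manip.camera(n) for n in C}
for t,p0 in(("jar_amber",(.469,.184,0)),("jar_red",(.634,.319,0)),("jar_green",(.43,-.174,0)),("bucket",(.459,.025,.03)),("cap",(.459,.025,.09))):
    for n in C:
        for d in manip.outline_of(n,t)[:2]: b=mbox(d["mask"]);print(t,n,round(d["confidence"],2),b,"resid",(pred(C[n],p0,SH[t])-b).round(1))
a=cv2.resize(I["scene"][130:340,230:530],(800,560));cv2.imwrite("pics/s2.png",a)
E
```

```text
clock: 33.22
position: [0.4531, 0.1898, 0.2862]
ee_rot: [1.0, 0.0, 0.002, 0.0]
ft_force: [-0.5, -1.3, -0.0]
grip_width: 0.901
grasp_force: 0.0
33.275 [0.4539 0.1896 0.2857] [1.     0.0001 0.0013 0.0002]
jar_red 0.75 [135.   0. 216.  50.] [0.607  0.3218] [-0.4 -1.   0.5 26.9]
jar_red 0.52 [117. 135. 240. 238.] [0.4511 0.3572] [  1.4  42.  -44.4  -2.6]
jar_red 0.18 [400. 139. 532. 276.] [0.4125 0.0046] [53.2 71.7 -1.5 -2.9]
jar_amber top 0.54 [259. 259. 270. 266.] resid [-8.4 -1.9  2.9 11.6]
jar_amber scene 0.72 [375. 216. 398. 252.] resid [-0.7  0.7 -1.6  1.3]
jar_amber scene 0.66 [370. 240. 400. 257.] resid [  4.3 -23.3  -3.6  -3.7]
jar_red scene 0.87 [401. 276. 426. 316.] resid [-1.6  0.6 -0.5  1.1]
jar_red scene 0.32 [301. 200. 367. 243.] resid [98.4 76.6 58.5 74.1]
jar_green top 0.96 [393. 273. 417. 294.] resid [-0.4 -0.8  0.  -1.6]
jar_green scene 0.94 [262. 172. 281. 204.] resid [-0.5 -2.  -0.2 -0.6]
bucket scene 0.57 [319. 199. 343. 223.] resid [  0.6 -10.8  -1.1   0.3]
cap top 0.63 [313. 260. 337. 284.] resid [ 0.9 -1.5  1.1 -1.3]
cap scene 0.65 [321. 183. 343. 203.] resid [-1.7  0.1 -0.7 -0. ]
```

View pics/s2.png

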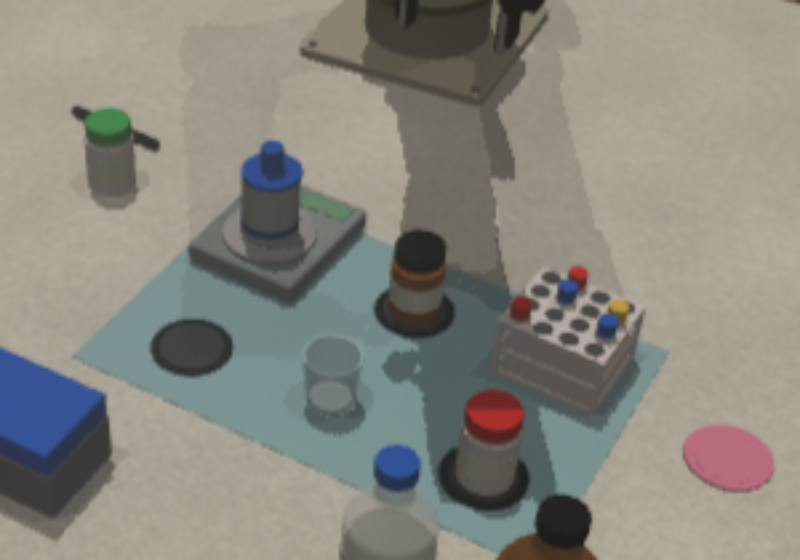

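View pics/w10.png

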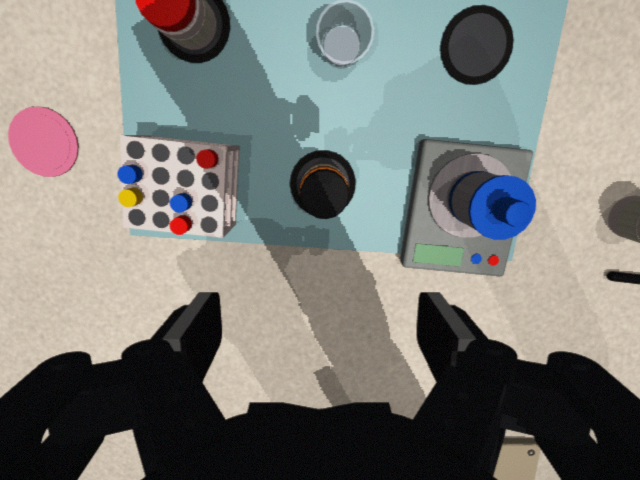

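In the scene view, the amber jar (418,280) and red jar (490,450) stand upright and wholly on their pads. The capped bucket is on the pan (271,190), the pad behind the scale (192,346) is empty, and the green jar is unmoved. The gripper is clear of everything.

```bash
python3 -c "from workcell import manip;print(manip.hand_in())"
```

```text
the job is handed in; nothing more can be done
None
```

I handed in the finished job at about 33 s of the 120 s limit: capped bucket on the scale, amber jar between rack and scale, red jar behind the rack, the pad behind the scale empty and the green jar untouched; the final pictures agree, but no verdict was shown.

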